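# Snap the pin holder into the tug stand and prove it is retained

## Task

Take the square-headed pin holder out of the rest block and press it straight down into the bore of the sprung tug stand, with no more than 20 N, until it snaps and its flange sits fully home on the stand's top face. Then pull it straight up with a steady 10 N or so for about a second, never jerking it above 15 N, to prove that it is retained, ease off and let go, leaving it fully home. Do not disturb the other things on the bench.

Things in the scene. Friction and masses are not known exactly. Their poses are not given: they have to be found in the camera images.
- holder: Steel pin holder, loose, upright in either hole of the rest block; about 170 g (varies), 89 mm tall. Origin: centre of its foot's underside, z up. From the foot up: taper 10 to 16 mm dia. over 10 mm; shank 16 mm dia. to 44 mm with a 11 mm dia. snap groove at 13-24 mm; flange 30 mm dia. 44-49 mm; square head 22 x 22 mm 49-89 mm, sides facing own x and y: grip it 70-80 mm up, clear of the flange.
- flange_face (a point): Centre of the underside of the holder's flange, 44 mm above its foot; fully home, it lies on the bore mouth. Two sprung plungers 25 mm below the mouth meet the foot's taper when the flange is about 17 mm above the mouth and snap over into the groove about 5 mm above it: 8 to 15 N of pressing. Pulled, it then gives 1 to 3 mm and pops out at about 20 N. Its turn about the axis does not matter.
- rest: Fixed black plastic rest block, 50 mm (own x) by 120 mm (own y) by 30 mm tall; origin at the centre of its underside. Two holes 18 mm diameter, 22 mm deep, at own y = -35 and +35 mm.
- stand: Fixed base of the tug stand: aluminium plate 140 (own x) x 120 x 12 mm, origin at the centre of its underside; the bore's axis stands there. A post 12 x 100 mm rises to 88 mm at own x = -50 mm. A cradle 64 x 64 mm hangs on springs above the plate and moves only straight up and down.
- bore_mouth (a point): Centre of the bore's mouth on the cradle's flat top, about 90 mm above the bench with the bore empty; it moves with the cradle. z up. Plain bore, 17.5 mm diameter, through a 14 mm thick top plate, open below; the two plungers' ends stand out of the cradle at own y = -45 and +45 mm, 25 mm lower.
- gauge (a joint): Travel of the sprung cradle in m: 0 with the bore empty, positive up, 1 mm for each 5 N (range -12 to +10 mm). Pressing lowers it, pulling raises it; the holder's own weight lowers it by about 0.3 mm. So the holder sinks with the cradle while pressed: it is home only when its flange meets the mouth where that then is.
- blank: Bystander: brass round-headed blank plug, shank 16 mm, head 26 mm diameter, 66 mm tall, standing in the other hole of the rest block. Origin at the centre of its underside.
- weight: Bystander: loose steel weight 44 mm diameter, 45 mm tall, with a thin stem up to 100 mm. Origin at the centre of its underside.
- disc: Bystander: loose flat steel test disc 70 mm diameter, 9 mm thick, with a 12 mm centre hole. Origin at the centre of its underside.
There are look-alikes about, which are no part of the job. Of the things shaped like the stand, the aluminium one is meant.

How it is judged:
On the way, in this order (a step that is already met when the one before it is completed fails the run):
1. the holder is pressed home: flange within 2 mm of the bore mouth, upright in the bore (z of flange_face in the frame of bore_mouth below 0.002 m and horizontal distance between flange_face and bore_mouth below 0.003 m and angle between the z axis of holder and the z axis of bore_mouth, either way round below 0.08 rad), for 0.2 s.
2. the holder is pulled up so that the cradle is lifted 1.2 to 2.9 mm (about 7.5 to 16 N on the hand) for 0.6 s, and it stays retained (flange within 5 mm of the mouth) (z of flange_face in the frame of bore_mouth below 0.005 m and horizontal distance between flange_face and bore_mouth below 0.003 m and angle between the z axis of holder and the z axis of bore_mouth, either way round below 0.08 rad and value of joint gauge between 0.0012 and 0.0029 m), for 0.6 s.
At the end, for the whole second after the job is handed in: The holder stands at rest in the bore, flange within 2 mm of the bore mouth, centred within 3 mm and square to it within 0.08 rad, let go, with the cradle unloaded (gauge between -1 and +0.5 mm) (all of step 1 and value of joint gauge between -0.001 and 0.0005 m and linear speed of holder below 0.01 m/s); the robot touches nothing.
It fails at once if the cradle is pressed down more than 4.8 mm (about 24 N) (value of joint gauge below -0.0048 m).
It fails at once if the cradle is pulled up more than 3.4 mm (about 18.5 N on the hand) (value of joint gauge above 0.0034 m).
It fails at once if the blank is moved more than 30 mm (distance of blank from where it was at the start of the episode above 0.03 m).
It fails at once if the weight is moved more than 30 mm (distance of weight from where it was at the start of the episode above 0.03 m).
It fails at once if the disc is moved more than 30 mm (distance of disc from where it was at the start of the episode above 0.03 m).
It also fails if it takes over 72 s, if anything falls off the work surface, if the arm or the gripper's body presses on something with over 40 N, if the wrist force passes 120 N, or if a joint passes its speed limit or range.

## Robot

A 6-joint arm with a two-finger parallel gripper is mounted at the origin on the work surface. World frame = base frame: x ahead of the robot, y to its left, z up, the work surface at z = 0. Lengths are in m, angles in rad, forces in N, time in s.
With the tool pointing down it reaches from about 0.35 to 0.95 m from the base axis. Payload 17.4 kg.
Tool frame: the origin (TCP) lies midway between the tips of the shut fingers; the grasp point (between the pads) lies hold_point_z behind it (hold_point_z is the distance from the TCP to the grasp point, in m); z points along the fingers, y is the direction in which the jaws open and shut (so a half turn about z gives the same grasp; the last joint's range is limited). The gripper opens to 93 mm and grips with 3 to 60 N. Pads are 15 mm wide; open, the fingers measure 128 mm over their backs; the gripper's body (75 mm by 188 mm) begins 65 mm behind the grasp point.
Start: joints at [1.274, 0.116, 1.442, -0, 1.584, -0.038], TCP at [0.173, 0.653, 0.219] pointing down, gripper open.
Joint ranges: [-2.83, 2.83], [-0.83, 2.19], [0.07, 2.5], [-1.14, 4.28], [0.01, 3], [-2.97, 2.97]. Speed limits (rad/s): [1.89, 1.89, 2.22, 3.14, 3.14, 3.14].

## Interface

Orientations are given as a unit quaternion [x, y, z, w].
In Python, from bench import * gives the robot as it stands.
- The arm moves only by the tool servo_tool, never from a script. Its argument "increments" is a list of rows, each an object with "linear": the shift along the tool's x, y, z in mm, a list of three; "spin": the turn about the tool's z in degrees. In form: [{"linear": [dx, dy, dz], "spin": spin}, ...]. A call has 1 to 20 rows; each row is the pose to reach, as a shift and turn from the pose commanded when the call began, along the tool's axes at that moment; what a row does not reach only later rows make up. A row lasts 1/10 s, in which the tool goes at most 50 mm and 8.59 degrees, less where a joint would pass 70% of its speed; a pose out of reach is approached as far as the arm can. A call with a gripper value outside its range is refused whole. "grip" is the opening in per cent of the stroke, from 0 (shut) to 100 (fully open), set as the call begins (left out, the last holds). The fingers move at their own pace and stop on an object; "newtons" is the grip in N (left out, the last holds). Time passes only in rows, so rows that repeat a pose let the fingers close. It gives the time, the measured TCP pose, the force and the opening at its end, in the units of the state.
- observe(): the state, without advancing time (a new reading comes with each control period).
- capture(name): name is "scene" or "top"; returns a dict with "pixels" (420x560x3 uint8, red, green, blue), "depth" (420x560 float32, m along the optical axis (not along the pixel's ray), 0 where there is no reading), "intrinsics" (3x3 intrinsics, pixels), "world_to_cam" (4x4, takes a point from world to camera coordinates). Camera axes: x right, y up, looking along -z (the intrinsics and any distortion apply to the point x, -y, -z); pixel columns grow to the right and rows downward; lengths in m; the calibration is good to about 2 mm. A picture is of the moment at which its call begins.
- sign_off(): hands the job in, once; it reports no verdict.
The state is a dict: "clock": time; "joint_positions": joint angles; "dq": joint speeds; "effort": joint torques, N m; "tool_pos": TCP position; "ee_rot": TCP orientation; "ft_force": force on the tool from outside, world axes, zero at the start; "ft_torque": the same for the moment, N m; "width": opening from 0.0 (shut) to 1.0 (fully open).
Only numpy, scipy, OpenCV 4.12 (cv2) and the standard library are available. Lean on these libraries where they do the work, as an engineer would, in place of code of your own. Each camera call takes 0.05 s, during which the arm holds its last target.

## Working session

There is one attempt and no reset: what is moved stays moved. The work goes in short steps, Python scripts to look and compute and a tool call to move; the robot and the scene stay as the last step left them, time stands still between calls to the robot, and variables do not carry over. Pictures are saved under pics/ and viewed, and the job is handed in when it is done.

Besides the shell and the picture viewer there is one more tool, called as name(argument=value, ...) on one line, values as JSON. servo_tool: Moves the arm, as the interface text tells. Its arguments: {"type":"object","properties":{"increments":{"type":"array"},"grip":{"type":"number"},"newtons":{"type":"number"}},"required":["increments"]}

```bash
mkdir -p pics; ls; python3 - <<'E'
from bench import *
import cv2,numpy as np
s=observe(); print(s)
for n in("scene","top"):
    c=capture(n); cv2.imwrite(f"pics/{n}0.png",cv2.cvtColor(c["pixels"],cv2.COLOR_RGB2BGR)); np.savez(f"pics/{n}0.npz",**c)
    print(n,c["intrinsics"],c["world_to_cam"])
E
```

```text
pics
{'clock': 0.0, 'joint_positions': array([ 1.27415672e+00,  1.16483322e-01,  1.44224464e+00, -2.03805074e-05,
        1.58399795e+00, -3.78139295e-02]), 'dq': array([ 5.13558102e-04, -6.98152354e-04, -1.47744032e-05, -6.17610241e-04,
        2.38737183e-03, -4.04438145e-04]), 'effort': array([-9.70420501e-05, -7.21251369e+01, -6.22615886e+01,  7.78462272e-02,
        2.37271388e-02, -1.65062006e-04]), 'tool_pos': array([0.17272918, 0.65232142, 0.21791978]), 'ee_rot': array([ 1.29052020e-01,  9.91637663e-01, -5.60418709e-04, -8.42668929e-05]), 'ft_force': array([-0.01407744, -0.64885951, -0.13756441]), 'ft_torque': array([-0.04550582, -0.00066795,  0.03083621]), 'width': 1.0016417928579733}
scene [[477.74830406   0.         275.83378886]
 [  0.         477.74830406 204.27424955]
 [  0.           0.           1.        ]] [[-0.76474587  0.64401255  0.02028768  0.42947451]
 [-0.39050288 -0.4882958   0.78043239  0.13892404]
 [ 0.51251464  0.58891004  0.62491095 -1.39644294]
 [ 0.          0.          0.          1.        ]]
top [[411.77318478   0.         278.99417182]
 [  0.         411.77318478 216.60226072]
 [  0.           0.           1.        ]] [[-0.01543446 -0.99987942  0.00170764  0.00129361]
 [ 0.98087158 -0.01480956  0.19409177 -0.57607508]
 [-0.19404308  0.00467068  0.98098189 -0.85597475]
 [ 0.          0.          0.          1.        ]]
```

View pics/scene0.png

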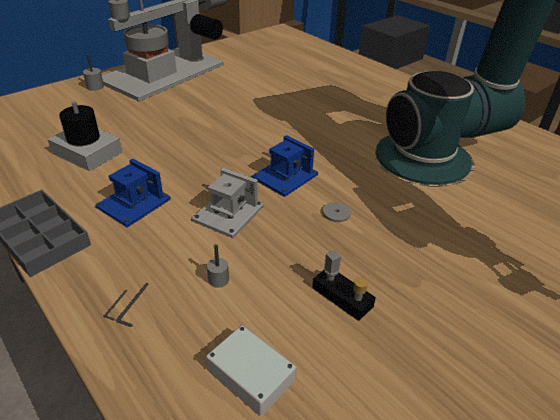

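View pics/top0.png

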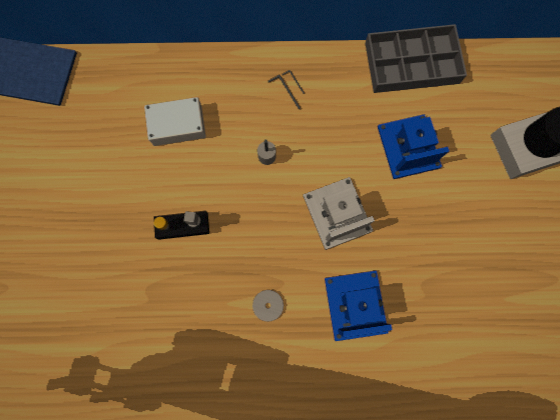

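The holder (square steel head) is at scene (332,262) / top (192,218), and the blank is the brass one beside it at (161,223). There are three stand-shaped things: blue at top (412,145), blue at (357,305) and bare aluminium at (340,210). The aluminium one is meant. I'll confirm both in enlarged crops.

```bash
cat > h.py <<'E'
import numpy as np,cv2
def load(n,t="0"): return dict(np.load(f"pics/{n}{t}.npz"))
def ray(c,u,v):
    K=c["intrinsics"];T=c["world_to_cam"];R=T[:3,:3];t=T[:3,3]
    d=np.array([(u-K[0,2])/K[0,0],-(v-K[1,2])/K[1,1],-1.]); return -R.T@t, R.T@d
def onz(c,u,v,z):
    o,d=ray(c,u,v); return o+d*(z-o[2])/d[2]
def cloud(c):
    v,u=np.mgrid[0:420,0:560]; K=c["intrinsics"];T=c["world_to_cam"];z=c["depth"]
    p=np.stack([(u-K[0,2])/K[0,0]*z,-(v-K[1,2])/K[1,1]*z,-z],-1)
    P=(p-T[:3,3])@T[:3,:3]; P[z==0]=np.nan; return P
def proj(c,p):
    T=c["world_to_cam"];K=c["intrinsics"];q=T[:3,:3]@p+T[:3,3]
    return K[0,0]*q[0]/-q[2]+K[0,2],K[1,1]*-q[1]/-q[2]+K[1,2]
E
python3 - <<'E'
from h import *
a=cv2.imread("pics/scene0.png");b=cv2.imread("pics/top0.png")
f=lambda im,x,y,w,h:cv2.resize(im[y:y+h,x:x+w],(400,300),interpolation=cv2.INTER_CUBIC)
o=np.vstack([np.hstack([f(a,180,160,100,75),f(b,300,170,80,80*3//4+0)]),np.hstack([f(a,300,245,88,66),f(b,145,195,72,54)])])
cv2.imwrite("pics/crop0.png",o)
for n in("top","scene"):
    P=cloud(load(n)); print(n)
    for nm,box in {"top":dict(stand=(300,170,380,250),rest=(145,200,215,245)),"scene":dict(stand=(185,165,270,240),rest=(305,245,380,320))}[n].items():
        x0,y0,x1,y1=box;Q=P[y0:y1,x0:x1].reshape(-1,3);Q=Q[Q[:,2]>.004]
        h,e=np.histogram(Q[:,2],bins=np.arange(0,.13,.004)); print(nm,[(round(float(e[i]),3),int(h[i])) for i in range(len(h)) if h[i]])
E
```

```text
top
stand [(0.004, 52), (0.008, 870), (0.012, 574), (0.016, 26), (0.02, 11), (0.024, 10), (0.028, 76), (0.032, 48), (0.036, 12), (0.04, 17), (0.044, 11), (0.048, 14), (0.052, 14), (0.056, 16), (0.06, 28), (0.064, 45), (0.068, 56), (0.072, 26), (0.076, 29), (0.08, 34), (0.084, 289), (0.088, 763), (0.092, 43)]
rest [(0.004, 26), (0.008, 22), (0.012, 21), (0.016, 25), (0.02, 29), (0.024, 165), (0.028, 602), (0.032, 58), (0.048, 1), (0.052, 22), (0.056, 20), (0.06, 13), (0.064, 14), (0.068, 37), (0.072, 87), (0.076, 9), (0.08, 6), (0.084, 9), (0.088, 6), (0.092, 48), (0.096, 61), (0.1, 2)]
scene
stand [(0.004, 138), (0.008, 869), (0.012, 414), (0.016, 31), (0.02, 16), (0.024, 34), (0.028, 183), (0.032, 128), (0.036, 41), (0.04, 51), (0.044, 36), (0.048, 41), (0.052, 33), (0.056, 31), (0.06, 46), (0.064, 60), (0.068, 46), (0.072, 49), (0.076, 83), (0.08, 108), (0.084, 242), (0.088, 394), (0.092, 4)]
rest [(0.004, 83), (0.008, 79), (0.012, 89), (0.016, 88), (0.02, 83), (0.024, 232), (0.028, 737), (0.032, 38), (0.036, 20), (0.04, 20), (0.044, 6), (0.048, 5), (0.052, 36), (0.056, 59), (0.06, 41), (0.064, 40), (0.068, 51), (0.072, 114), (0.076, 23), (0.08, 26), (0.084, 19), (0.088, 24), (0.092, 54), (0.096, 53)]
```

View pics/crop0.png

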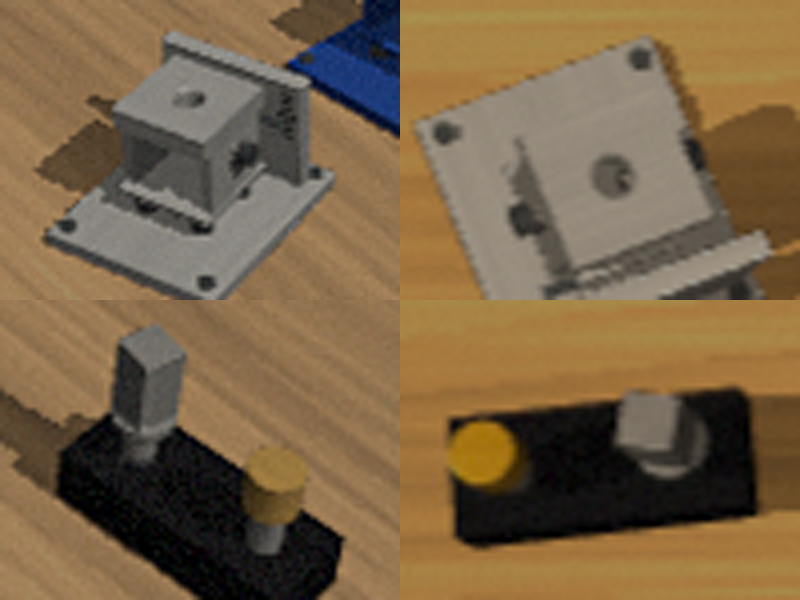

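Confirmed: the square-headed steel holder stands in one hole and the brass round blank in the other. The bare aluminium stand has its bore mouth at top ≈(343,205). Next I'll measure.

```bash
python3 - <<'E'
from h import *
def rect(Q):
    r=cv2.minAreaRect((Q[:,:2]*1000).astype(np.float32)); return np.round(r[0],1),np.round(r[1],1),round(r[2],1)
for n in("top","scene"):
    c=load(n);P=cloud(c);print(n)
    sb=(300,170,380,250) if n=="top" else (185,165,270,240)
    rb=(145,200,215,245) if n=="top" else (305,245,380,320)
    def comp(box,lo,hi):
        m=np.zeros((420,560),np.uint8);x0,y0,x1,y1=box
        m[y0:y1,x0:x1]=((P[...,2]>lo)&(P[...,2]<hi))[y0:y1,x0:x1]
        k,l,st,_=cv2.connectedComponentsWithStats(m,connectivity=4)
        return [(l==i) for i in range(1,k) if st[i,4]>25]
    for nm,b,lo,hi in (("cradle",sb,.083,.097),("plate",sb,.005,.016),("head",rb,.09,.104),("blank",rb,.068,.079),("rest",rb,.022,.036)):
        for m in comp(b,lo,hi):
            Q=P[m];v,u=np.nonzero(m);print(nm,len(Q),rect(Q),"z",round(np.median(Q[:,2]),4),"px",u.mean().round(1),v.mean().round(1),"mean",Q.mean(0).round(4))
    # bore: dark blob
    im=cv2.cvtColor(c["pixels"],cv2.COLOR_RGB2GRAY)
    w=(330,193,355,218) if n=="top" else (216,176,240,194)
    sub=im[w[1]:w[3],w[0]:w[2]]; print(sub[::1] if 0 else "")
    T=(float(np.median(sub))*.8); k,l,st,ce=cv2.connectedComponentsWithStats((sub<T).astype(np.uint8))
    for i in range(1,k):
        if st[i,4]>8:
            u,v=ce[i]+np.array(w[:2]);print("blob",st[i],u.round(1),v.round(1),onz(c,u,v,.09).round(4))
E
```

```text
top
cradle 840 (array([ 593.9, -143.2]), array([64.5, 64.8]), 19.9) z 0.0896 px 342.0 204.9 mean [ 0.5932 -0.143   0.0895]
cradle 265 (array([ 547. , -160.5]), array([ 12.5, 100.4]), 20.5) z 0.0875 px 350.9 226.3 mean [ 0.5467 -0.1603  0.0874]
plate 1479 (array([ 593.9, -142.9]), array([140. , 120.3]), 20.4) z 0.0115 px 331.8 212.7 mean [ 0.5927 -0.131   0.0116]
head 115 (array([571.7, 183.7]), array([22.4, 22.3]), 80.8) z 0.0961 px 189.0 216.5 mean [0.5714 0.1832 0.0961]
blank 113 (array([564.3, 253.8]), array([23.7, 24.9]), 0.3) z 0.0731 px 158.9 222.1 mean [0.5646 0.2531 0.073 ]
rest 845 (array([568.5, 218.7]), array([ 51. , 120.5]), 5.6) z 0.0293 px 180.4 225.3 mean [0.5647 0.2168 0.0292]

blob [ 8  8  9  9 61] 342.1 204.8 [ 0.5931 -0.1431  0.09  ]
scene
cradle 164 (array([ 548.4, -160.8]), array([15.6, 99.7]), 19.9) z 0.0869 px 238.6 175.4 mean [ 0.5484 -0.1586  0.0867]
cradle 503 (array([ 594.9, -143.4]), array([70.9, 67.3]), 20.6) z 0.089 px 226.3 185.4 mean [ 0.5965 -0.1413  0.0887]
plate 223 (array([ 440., -209.]), array([97.8, 46. ]), 50.5) z 0.0111 px 262.8 175.9 mean [ 0.436  -0.2038  0.0109]
plate 1162 (array([ 595.2, -144. ]), array([143.4, 122.3]), 20.5) z 0.0111 px 226.1 218.1 mean [ 0.6146 -0.1224  0.011 ]
head 123 (array([573. , 183.6]), array([23.5, 24.4]), 79.3) z 0.0956 px 332.7 256.1 mean [0.5743 0.1848 0.0953]
blank 59 (array([577.5, 188.8]), array([14. , 28.5]), 45.1) z 0.0729 px 331.5 265.9 mean [0.5785 0.1885 0.0735]
blank 124 (array([565.9, 252.4]), array([26.1, 23.3]), 42.4) z 0.0731 px 360.0 282.8 mean [0.5673 0.2538 0.0729]
rest 1047 (array([569.3, 217.6]), array([ 53.6, 122. ]), 5.0) z 0.0291 px 344.0 291.0 mean [0.5744 0.2244 0.0288]

blob [15  0  9  3 19] 235.7 176.8 [ 0.5599 -0.1542  0.09  ]
blob [ 7  7  9  4 23] 227.4 184.4 [ 0.5934 -0.1414  0.09  ]
blob [18 12  6  6 21] 237.3 191.3 [ 0.5911 -0.1053  0.09  ]
blob [ 0 14  9  4 19] 218.8 192.2 [ 0.6262 -0.129   0.09  ]
```

```bash
python3 - <<'E'
import bench
print([n for n in dir(bench) if not n.startswith('__')])
print(getattr(bench,'hold_point_z',None))
from h import *
# head top orientation: intensity edges on top face, top view
c=load("top");im=cv2.cvtColor(c["pixels"],cv2.COLOR_RGB2BGR)
P=cloud(c);m=np.zeros((420,560),np.uint8);m[200:245,145:215]=(P[200:245,145:215,2]>.09)
b=im[200:235,175:210];cv2.imwrite("pics/head0.png",cv2.resize(b,(560,560),interpolation=cv2.INTER_CUBIC))
print(m[208:227,180:200])
E
```

```text
['Unreachable', 'capture', 'hold_point_z', 'observe', 'sign_off']
0.0188
[[0 0 0 0 0 0 0 0 0 0 0 0 0 0 0 0 0 0 0 0]
 [0 0 0 0 0 0 0 0 0 0 0 0 0 0 0 0 0 0 0 0]
 [0 0 0 0 0 0 0 0 0 0 0 0 0 0 0 0 0 0 0 0]
 [0 0 0 0 0 1 1 1 0 0 0 0 0 0 0 0 0 0 0 0]
 [0 0 0 0 0 1 1 1 1 1 1 1 1 1 1 0 0 0 0 0]
 [0 0 0 0 0 1 1 1 1 1 1 1 1 1 1 1 0 0 0 0]
 [0 0 0 0 1 1 1 1 1 1 1 1 1 1 1 0 0 0 0 0]
 [0 0 0 0 1 1 1 1 1 1 1 1 1 1 1 1 0 0 0 0]
 [0 0 0 0 1 1 1 1 1 1 1 1 1 1 1 0 0 0 0 0]
 [0 0 0 0 1 1 1 1 1 1 1 1 1 1 1 0 0 0 0 0]
 [0 0 0 0 1 1 1 1 1 1 1 1 1 1 1 0 0 0 0 0]
 [0 0 0 1 1 1 1 1 1 1 1 1 1 1 1 0 0 0 0 0]
 [0 0 0 1 1 1 1 1 1 1 1 1 1 1 0 0 0 0 0 0]
 [0 0 0 0 1 1 1 1 1 1 1 1 1 1 0 0 0 0 0 0]
 [0 0 0 0 0 0 0 0 0 0 0 0 1 1 0 0 0 0 0 0]
 [0 0 0 0 0 0 0 0 0 0 0 0 0 0 0 0 0 0 0 0]
 [0 0 0 0 0 0 0 0 0 0 0 0 0 0 0 0 0 0 0 0]
 [0 0 0 0 0 0 0 0 0 0 0 0 0 0 0 0 0 0 0 0]
 [0 0 0 0 0 0 0 0 0 0 0 0 0 0 0 0 0 0 0 0]]
```

View pics/head0.png

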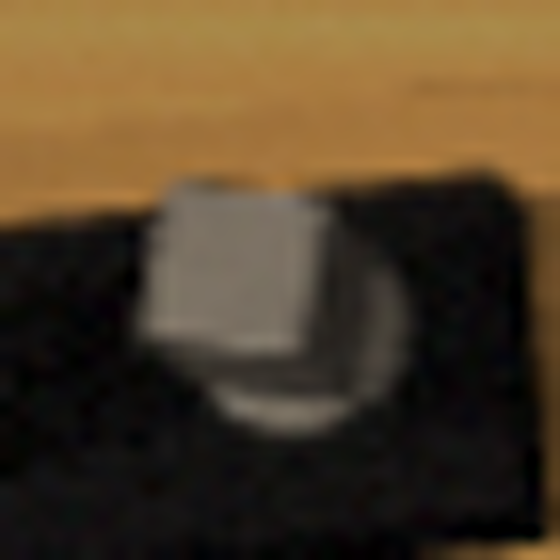

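```bash
cat >> h.py <<'E'
from scipy.spatial.transform import Rotation as Rn
def to(target_mm,ang=None):
    from bench import observe
    s=observe();R=Rn.from_quat(s["ee_rot"]).as_matrix();p=s["tool_pos"]*1000
    y=np.degrees(np.arctan2(R[1,1],R[0,1]))
    print("t",round(s["clock"],2),"p",p.round(2),"yang",y.round(2),"tilt",R[:,2].round(4),"F",s["ft_force"].round(2),"w",round(s["width"],3))
    print("lin",(R.T@(np.array(target_mm)-p)).round(2),"spin",None if ang is None else round(-(ang-y),2))
E
python3 -c "
from h import *
to([572.2,183.7,180],80.5)"
```

```text
t 0.1 p [172.69 652.35 217.98] yang 75.17 tilt [-3.e-04 -1.e-03 -1.e+00] F [-0.26  0.69  0.1 ] w 1.002
lin [-506.14 -350.76   38.33] spin -5.33
```

servo_tool(increments=[{"linear": [-20,-14,0],"spin": 0},{"linear": [-55,-38,2],"spin": -1},{"linear": [-90,-62,4],"spin": -1},{"linear": [-125,-87,6],"spin": -2},{"linear": [-160,-111,8],"spin": -2},{"linear": [-195,-135,10],"spin": -3},{"linear": [-230,-159,13],"spin": -3},{"linear": [-265,-184,16],"spin": -4},{"linear": [-300,-208,19],"spin": -4},{"linear": [-335,-232,22],"spin": -5},{"linear": [-370,-256,25],"spin": -5.3},{"linear": [-405,-281,28],"spin": -5.3},{"linear": [-440,-305,31],"spin": -5.3},{"linear": [-470,-326,34],"spin": -5.3},{"linear": [-492,-341,36],"spin": -5.3},{"linear": [-503,-349,38],"spin": -5.3},{"linear": [-506,-351,38],"spin": -5.3},{"linear": [-506,-351,38],"spin": -5.3},{"linear": [-506,-351,38],"spin": -5.3},{"linear": [-506,-351,38],"spin": -5.3}], grip=50)

```text
clock: 2.1
tool_pos: [0.5716, 0.1846, 0.1809]
ee_rot: [0.082, 0.997, 0.0, 0.0]
ft_force: [-0.3, 1.0, 0.7]
width: 0.498
```

```bash
python3 - <<'E'
from h import *
to([572.2,183.7,66],80.5)
from bench import *
for n in("scene","top"):
    c=capture(n); cv2.imwrite(f"pics/{n}1.png",cv2.cvtColor(c["pixels"],cv2.COLOR_RGB2BGR)); np.savez(f"pics/{n}1.npz",**c)
E
```

```text
t 2.1 p [571.58 184.65 180.9 ] yang 80.54 tilt [ 3.e-04  2.e-04 -1.e+00] F [-0.29  0.98  0.7 ] w 0.498
lin [ -0.74  -0.86 114.9 ] spin 0.04
```

View pics/scene1.png

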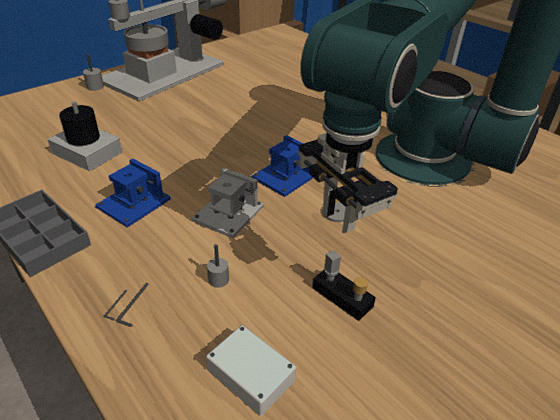

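The gripper (fingers near (348,222) in scene) stands above the holder, with nothing disturbed. I'll descend partway, then check the projection.

servo_tool(increments=[{"linear": [-0.7,-0.9,15],"spin": 0},{"linear": [-0.7,-0.9,35],"spin": 0},{"linear": [-0.7,-0.9,55],"spin": 0},{"linear": [-0.7,-0.9,67],"spin": 0},{"linear": [-0.7,-0.9,72],"spin": 0},{"linear": [-0.7,-0.9,72],"spin": 0},{"linear": [-0.7,-0.9,72],"spin": 0}])

```text
clock: 2.9
tool_pos: [0.5729, 0.1828, 0.1094]
ee_rot: [0.083, 0.997, 0.0, 0.0]
ft_force: [0.0, -0.3, -0.0]
width: 0.5
```

```bash
python3 - <<'E'
from h import *
to([572.2,183.7,66],80.5)
from bench import *
o=[]
for n in("scene","top"):
    c=capture(n); im=cv2.cvtColor(c["pixels"],cv2.COLOR_RGB2BGR); np.savez(f"pics/{n}2.npz",**c)
    u,v=map(int,proj(c,observe()["tool_pos"])); print(n,u,v)
    o.append(cv2.resize(im[v-40:v+40,u-50:u+50],(400,320),interpolation=cv2.INTER_CUBIC))
cv2.imwrite("pics/c2.png",np.hstack(o))
E
```

```text
t 2.9 p [572.93 182.82 109.4 ] yang 80.47 tilt [ 9.e-04  2.e-04 -1.e+00] F [ 0.04 -0.29 -0.04] w 0.5
lin [ 0.9   0.73 43.39] spin -0.03
scene 333 249
top 187 214
```

View pics/c2.png

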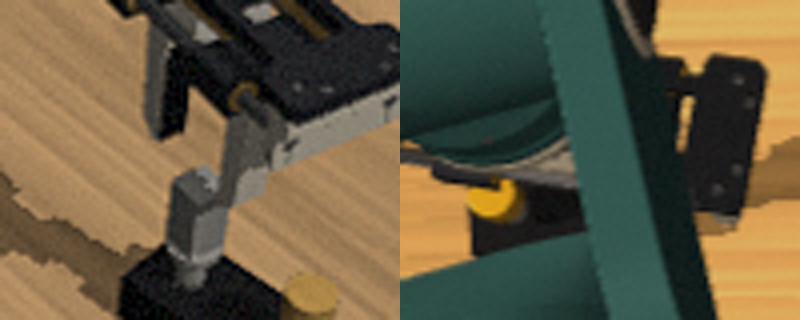

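Scene crop: finger tips at about (165,138) and (222,208), with the head between and below them, consistent with the projection. The pose readings differ by ~1 mm, so I'll check the reading noise.

```bash
python3 - <<'E'
from h import *
from bench import *
L=[];F=[]
for i in range(10):
    capture("scene"); s=observe();L.append(s["tool_pos"]*1000);F.append(s["ft_force"])
L=np.array(L);print(L.mean(0).round(2),L.std(0).round(2),np.mean(F,0).round(2),np.std(F,0).round(2))
to([572.2,183.7,66],80.5)
E
```

```text
[572.73 182.75 108.98] [0.12 0.03 0.28] [-0.16  0.04  0.  ] [0.28 0.39 0.44]
t 3.5 p [572.59 182.7  108.65] yang 80.47 tilt [-0. -0. -1.] F [-0.25  0.51  0.14] w 0.498
lin [ 0.55  0.92 42.65] spin -0.03
```

servo_tool(increments=[{"linear": [0.5,1,8],"spin": 0},{"linear": [0.5,1,18],"spin": 0},{"linear": [0.5,1,28],"spin": 0},{"linear": [0.5,1,36],"spin": 0},{"linear": [0.5,1,41],"spin": 0},{"linear": [0.5,1,43],"spin": 0},{"linear": [0.5,1,43],"spin": 0},{"linear": [0.5,1,43],"spin": 0}])

```text
clock: 4.3
tool_pos: [0.5725, 0.1838, 0.066]
ee_rot: [0.083, 0.997, 0.0, 0.0]
ft_force: [0.1, -0.4, 0.8]
width: 0.5
```

servo_tool(increments=[{"linear": [0,0,0],"spin": 0},{"linear": [0,0,0],"spin": 0},{"linear": [0,0,0],"spin": 0},{"linear": [0,0,0],"spin": 0},{"linear": [0,0,0],"spin": 0},{"linear": [0,0,0],"spin": 0},{"linear": [0,0,0],"spin": 0},{"linear": [0,0,0],"spin": 0}], grip=0, newtons=10)

```text
clock: 5.1
tool_pos: [0.5723, 0.1838, 0.0657]
ee_rot: [0.083, 0.997, 0.0, 0.0]
ft_force: [0.8, -0.5, 1.9]
width: 0.237
```

servo_tool(increments=[{"linear": [0,0,0],"spin": 0},{"linear": [0,0,0],"spin": 0},{"linear": [0,0,0],"spin": 0},{"linear": [0,0,0],"spin": 0},{"linear": [0,0,0],"spin": 0}], newtons=50)

```text
clock: 5.6
tool_pos: [0.5723, 0.1838, 0.0657]
ee_rot: [0.083, 0.997, 0.0, 0.0]
ft_force: [0.6, 0.6, 2.9]
width: 0.235
```

servo_tool(increments=[{"linear": [0,0,-4],"spin": 0},{"linear": [0,0,-10],"spin": 0},{"linear": [0,0,-20],"spin": 0},{"linear": [0,0,-32],"spin": 0},{"linear": [0,0,-50],"spin": 0},{"linear": [0,0,-70],"spin": 0},{"linear": [0,0,-88],"spin": 0},{"linear": [0,0,-98],"spin": 0},{"linear": [0,0,-100],"spin": 0},{"linear": [0,0,-100],"spin": 0},{"linear": [0,0,-100],"spin": 0},{"linear": [0,0,-100],"spin": 0}])

```text
clock: 6.8
tool_pos: [0.572, 0.1837, 0.1647]
ee_rot: [0.083, 0.997, -0.0, -0.001]
ft_force: [-0.0, 0.1, -1.6]
width: 0.234
```

```bash
python3 - <<'E'
from h import *
from bench import *
L=[];F=[]
for i in range(4):
    c=capture("scene"); s=observe();L.append(s["tool_pos"]*1000);F.append(s["ft_force"])
print(np.mean(L,0).round(2),np.mean(F,0).round(2),s["width"])
np.savez("pics/scene3.npz",**c)
im=cv2.cvtColor(c["pixels"],cv2.COLOR_RGB2BGR);u,v=map(int,proj(c,s["tool_pos"]));print(u,v)
cv2.imwrite("pics/c3.png",cv2.resize(im[v-60:v+90,u-75:u+75],(600,600),interpolation=cv2.INTER_CUBIC))
to([594,-143.2,165])
E
```

```text
[572.14 183.75 165.09] [-0.03  0.21 -1.87] 0.23419776342276827
336 228
t 7.0 p [572.21 183.76 165.31] yang 80.47 tilt [-5.e-04 -2.e-04 -1.e+00] F [-0.75 -0.13 -1.69] w 0.234
lin [ -75.62 -318.84    0.35] spin None
```

View pics/c3.png

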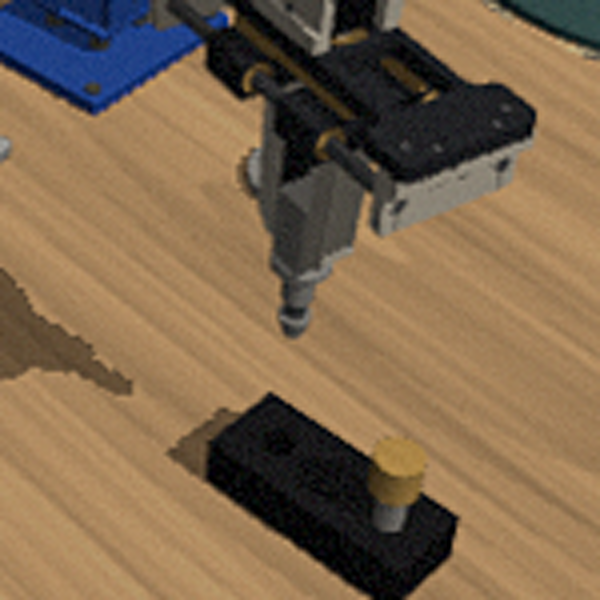

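The holder hangs upright from the jaws (foot at (292,325) in the crop) and the blank is untouched. Carrying it over the stand.

servo_tool(increments=[{"linear": [-3,-12,0],"spin": 0},{"linear": [-9,-36,0],"spin": 0},{"linear": [-16,-66,0],"spin": 0},{"linear": [-24,-100,0],"spin": 0},{"linear": [-32,-134,0],"spin": 0},{"linear": [-40,-168,0],"spin": 0},{"linear": [-48,-202,0],"spin": 0},{"linear": [-56,-236,0],"spin": 0},{"linear": [-64,-268,0],"spin": 0},{"linear": [-70,-294,0],"spin": 0},{"linear": [-74,-311,0],"spin": 0},{"linear": [-75.6,-318.8,0],"spin": 0},{"linear": [-75.6,-318.8,0],"spin": 0},{"linear": [-75.6,-318.8,0],"spin": 0},{"linear": [-75.6,-318.8,0],"spin": 0},{"linear": [-75.6,-318.8,0],"spin": 0}])

```text
clock: 8.6
tool_pos: [0.5941, -0.1423, 0.1657]
ee_rot: [0.083, 0.997, 0.0, 0.0]
ft_force: [0.6, 0.1, -1.5]
width: 0.229
```

```bash
python3 - <<'E'
from h import *
from bench import *
L=[];F=[]
for i in range(3):
    c=capture("scene"); s=observe();L.append(s["tool_pos"]*1000);F.append(s["ft_force"])
t=capture("top")
p=np.mean(L,0);print(p.round(2),np.mean(F,0).round(2),s["width"])
np.savez("pics/scene4.npz",**c);np.savez("pics/top4.npz",**t)
u,v=map(int,proj(c,p/1000));print(u,v)
a=cv2.cvtColor(c["pixels"],cv2.COLOR_RGB2BGR);b=cv2.cvtColor(t["pixels"],cv2.COLOR_RGB2BGR)
u2,v2=map(int,proj(t,p/1000));print(u2,v2)
cv2.imwrite("pics/c4.png",np.hstack([cv2.resize(a[v-30:v+70,u-50:u+50],(400,400),interpolation=cv2.INTER_CUBIC),cv2.resize(b[v2-50:v2+50,u2-50:u2+50],(400,400),interpolation=cv2.INTER_CUBIC)]))
q=p/1000
for h in (0,.01,.044): print("pred axis px at foot+",h,np.round(proj(c,np.array([q[0],q[1],q[2]-.058+h])),1))
print("bore pred",np.round(proj(c,np.array([.594,-.1432,.09])),1))
to([594,-143.2,155])
E
```

```text
[ 594.13 -142.55  165.73] [ 0.08 -0.1  -1.42] 0.23312102136088175
225 157
347 195
pred axis px at foot+ 0 [226.5 178.2]
pred axis px at foot+ 0.01 [226.3 174.6]
pred axis px at foot+ 0.044 [225.6 162.3]
bore pred [226.7 184.2]
t 8.8 p [ 594.1  -142.79  165.68] yang 80.5 tilt [ 0. -0. -1.] F [-0.2  -0.58 -1.64] w 0.232
lin [ 0.03 -0.42 10.68] spin None
```

View pics/c4.png

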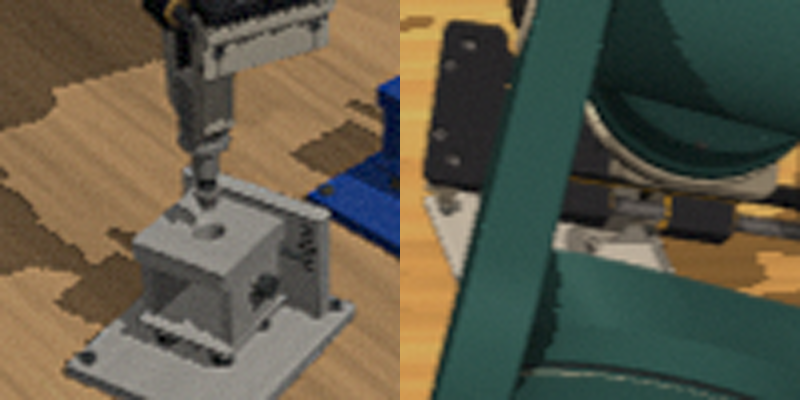

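```bash
python3 - <<'E'
from h import *
c=load("scene","4");g=cv2.cvtColor(c["pixels"],cv2.COLOR_RGB2GRAY);np.set_printoptions(linewidth=200)
print("u 214..240"); 
for v in range(160,192): print(v,g[v,214:242])
b=load("scene","0");g0=cv2.cvtColor(b["pixels"],cv2.COLOR_RGB2GRAY)
print("before")
for v in range(178,192): print(v,g0[v,214:242])
E
```

```text
u 214..240
160 [131 127 126 130 135 106  62  45  45  51  59  55  88  88  43  28  46  67 119 141 138 134 131 128 131 130 127 129]
161 [124 127 135 129 135  92  46  48  43  55  67  53  43  37  43  51  83 101  93 121 135 133 135 134 132 133 129 131]
162 [118 122 128 127 136  82  56  59  45  52  48  56  53  66  66  91 100  99 106 130 130 140 135 135 131 132 126 128]
163 [129 120 121 128 133 112  64  55  50  46  66  91  92 117 122 112 108  85 114 133 133 134 132 133 138 130 131 129]
164 [136 131 126 118 123 136 103  64  54  58  96 108 108 107  93  87  92  92 114 130 127 133 131 141 135 135 133 132]
165 [133 133 130 128 119 127 131 115  91  74  70  80  78  80  91  85 113 130 124 124 121 126 124 132 137 136 133 131]
166 [129 133 132 136 134 124 128 135 109  55  48  54  54  51  76  89 118 124 123 127 123 120 120 126 133 131 136 136]
167 [129 131 132 133 132 130 129 127 100  55  50  52  83  94  89  92 117 123 120 120 124 123 125 124 125 125 133 133]
168 [129 129 125 132 129 137 136 118  95  59  46  70  90  92  88  92 122 124 124 125 124 133 130 128 123 122 122 133]
169 [126 127 126 126 129 13
[... 3645 characters left out ...]
2 137 136 134 134 135 133 132 133 116 110 113 109  97  82  98 117 132 137 130 131 134 136 133 136 134 121 101]
187 [139 136 134 134 136 131 132 133 130 131 137 128 131 129 134 139 139 133 134 133 132 131 133 132 133 118 102  94]
188 [139 138 139 136 135 133 137 132 138 130 133 133 138 131 129 135 136 135 131 133 135 131 131 130 119 103  99  95]
189 [124 130 136 140 139 139 134 135 136 133 137 135 133 131 131 130 134 130 130 129 134 134 132 113 101  93  98  98]
190 [ 68  71 102 127 137 138 139 139 136 137 135 136 132 134 134 133 130 130 134 131 135 134 118  96  96  97  98  97]
191 [ 68  65  60  72 101 109 126 135 132 139 138 133 136 135 134 132 132 130 134 133 131 118  95  98  97  93  93  99]
```

Measured in this view, the bore centre is at (226.9,184.4), predicted (226.7,184.2). The holder axis is at u≈226.4 at the foot, predicted 226.5, so they line up within ~0.5 mm. Lowering in, with force checks.

servo_tool(increments=[{"linear": [0,-0.4,3],"spin": 0},{"linear": [0,-0.4,7],"spin": 0},{"linear": [0,-0.4,11],"spin": 0},{"linear": [0,-0.4,15],"spin": 0},{"linear": [0,-0.4,18],"spin": 0},{"linear": [0,-0.4,20],"spin": 0},{"linear": [0,-0.4,22],"spin": 0},{"linear": [0,-0.4,22],"spin": 0},{"linear": [0,-0.4,22],"spin": 0}])

```text
clock: 9.7
tool_pos: [0.594, -0.1435, 0.1437]
ee_rot: [0.083, 0.997, -0.0, 0.0]
ft_force: [0.1, -0.7, -1.9]
width: 0.229
```

servo_tool(increments=[{"linear": [0,0,1],"spin": 0},{"linear": [0,0,2],"spin": 0},{"linear": [0,0,3],"spin": 0},{"linear": [0,0,4],"spin": 0},{"linear": [0,0,4],"spin": 0},{"linear": [0,0,4],"spin": 0}])

```text
clock: 10.3
tool_pos: [0.594, -0.1435, 0.1396]
ee_rot: [0.083, 0.997, -0.0, -0.0]
ft_force: [-0.5, 0.2, -1.8]
width: 0.239
```

servo_tool(increments=[{"linear": [0,0,1],"spin": 0},{"linear": [0,0,2],"spin": 0},{"linear": [0,0,3],"spin": 0},{"linear": [0,0,4],"spin": 0},{"linear": [0,0,5],"spin": 0},{"linear": [0,0,5],"spin": 0},{"linear": [0,0,5],"spin": 0}])

```text
clock: 11.0
tool_pos: [0.594, -0.1435, 0.1346]
ee_rot: [0.083, 0.997, -0.0, 0.0]
ft_force: [0.2, 0.2, -1.9]
width: 0.234
```

servo_tool(increments=[{"linear": [0,0,1],"spin": 0},{"linear": [0,0,2],"spin": 0},{"linear": [0,0,3],"spin": 0},{"linear": [0,0,4],"spin": 0},{"linear": [0,0,5],"spin": 0},{"linear": [0,0,5],"spin": 0},{"linear": [0,0,5],"spin": 0}])

```text
clock: 11.7
tool_pos: [0.594, -0.1435, 0.1297]
ee_rot: [0.083, 0.997, 0.0, -0.0]
ft_force: [-0.2, 0.1, -1.1]
width: 0.235
```

servo_tool(increments=[{"linear": [0,0,1],"spin": 0},{"linear": [0,0,2],"spin": 0},{"linear": [0,0,3],"spin": 0},{"linear": [0,0,4],"spin": 0},{"linear": [0,0,5],"spin": 0},{"linear": [0,0,6],"spin": 0},{"linear": [0,0,7],"spin": 0},{"linear": [0,0,8],"spin": 0},{"linear": [0,0,8],"spin": 0}])

```text
clock: 12.6
tool_pos: [0.594, -0.1435, 0.1214]
ee_rot: [0.083, 0.997, 0.0, -0.0]
ft_force: [0.2, 0.4, -1.8]
width: 0.236
```

servo_tool(increments=[{"linear": [0,0,0.5],"spin": 0},{"linear": [0,0,1],"spin": 0},{"linear": [0,0,1.5],"spin": 0},{"linear": [0,0,2],"spin": 0},{"linear": [0,0,2],"spin": 0}])

```text
clock: 13.1
tool_pos: [0.5941, -0.1435, 0.1197]
ee_rot: [0.083, 0.997, -0.0, 0.0]
ft_force: [0.8, 0.6, 0.2]
width: 0.239
```

servo_tool(increments=[{"linear": [0,0,0.5],"spin": 0},{"linear": [0,0,1],"spin": 0},{"linear": [0,0,1.5],"spin": 0},{"linear": [0,0,2],"spin": 0},{"linear": [0,0,2],"spin": 0}])

```text
clock: 13.6
tool_pos: [0.5941, -0.1436, 0.1178]
ee_rot: [0.083, 0.997, -0.0, 0.0]
ft_force: [-0.4, 0.1, 3.6]
width: 0.232
```

servo_tool(increments=[{"linear": [0,0,0.5],"spin": 0},{"linear": [0,0,1],"spin": 0},{"linear": [0,0,1.5],"spin": 0},{"linear": [0,0,2],"spin": 0},{"linear": [0,0,2],"spin": 0}])

```text
clock: 14.1
tool_pos: [0.594, -0.1435, 0.1155]
ee_rot: [0.083, 0.997, 0.0, -0.0]
ft_force: [-0.6, 0.5, 2.5]
width: 0.234
```

servo_tool(increments=[{"linear": [0,0,0.5],"spin": 0},{"linear": [0,0,1],"spin": 0},{"linear": [0,0,1.5],"spin": 0},{"linear": [0,0,2],"spin": 0},{"linear": [0,0,2],"spin": 0}])

```text
clock: 14.6
tool_pos: [0.5942, -0.1435, 0.1141]
ee_rot: [0.083, 0.997, -0.0, 0.0]
ft_force: [-0.3, 1.9, 7.7]
width: 0.233
```

servo_tool(increments=[{"linear": [0,0,0.3],"spin": 0},{"linear": [0,0,0.6],"spin": 0},{"linear": [0,0,1],"spin": 0},{"linear": [0,0,1],"spin": 0}])

```text
clock: 15.0
tool_pos: [0.5942, -0.1437, 0.1132]
ee_rot: [0.083, 0.997, -0.0, 0.0]
ft_force: [-1.0, -0.4, 8.8]
width: 0.234
```

servo_tool(increments=[{"linear": [0,0,0.3],"spin": 0},{"linear": [0,0,0.6],"spin": 0},{"linear": [0,0,1],"spin": 0},{"linear": [0,0,1],"spin": 0}])

```text
clock: 15.4
tool_pos: [0.5943, -0.1437, 0.1124]
ee_rot: [0.083, 0.997, -0.0, 0.001]
ft_force: [0.3, -0.3, 8.3]
width: 0.234
```

servo_tool(increments=[{"linear": [0,0,0.3],"spin": 0},{"linear": [0,0,0.6],"spin": 0},{"linear": [0,0,1],"spin": 0},{"linear": [0,0,1],"spin": 0}])

```text
clock: 15.8
tool_pos: [0.5943, -0.1436, 0.111]
ee_rot: [0.083, 0.997, -0.0, 0.0]
ft_force: [0.7, 0.4, 3.8]
width: 0.235
```

servo_tool(increments=[{"linear": [0,0,0.3],"spin": 0},{"linear": [0,0,0.6],"spin": 0},{"linear": [0,0,1],"spin": 0},{"linear": [0,0,1],"spin": 0}])

```text
clock: 16.2
tool_pos: [0.594, -0.1435, 0.1096]
ee_rot: [0.083, 0.997, -0.0, 0.0]
ft_force: [0.9, 0.5, 3.7]
width: 0.233
```

servo_tool(increments=[{"linear": [0,0,0.3],"spin": 0},{"linear": [0,0,0.6],"spin": 0},{"linear": [0,0,1],"spin": 0},{"linear": [0,0,1],"spin": 0}])

```text
clock: 16.6
tool_pos: [0.5939, -0.1435, 0.1084]
ee_rot: [0.083, 0.997, 0.0, -0.0]
ft_force: [0.7, 1.2, 1.4]
width: 0.234
```

servo_tool(increments=[{"linear": [0,0,0.3],"spin": 0},{"linear": [0,0,0.6],"spin": 0},{"linear": [0,0,1],"spin": 0},{"linear": [0,0,1],"spin": 0}])

```text
clock: 17.0
tool_pos: [0.5936, -0.1435, 0.1068]
ee_rot: [0.083, 0.997, 0.0, -0.001]
ft_force: [0.3, -0.8, -6.9]
width: 0.234
```

servo_tool(increments=[{"linear": [0,0,0.3],"spin": 0},{"linear": [0,0,0.6],"spin": 0},{"linear": [0,0,1],"spin": 0},{"linear": [0,0,1],"spin": 0}])

```text
clock: 17.4
tool_pos: [0.5938, -0.1435, 0.1064]
ee_rot: [0.083, 0.997, 0.0, -0.0]
ft_force: [-1.0, -0.6, -7.4]
width: 0.233
```

servo_tool(increments=[{"linear": [0,0,0.3],"spin": 0},{"linear": [0,0,0.6],"spin": 0},{"linear": [0,0,1],"spin": 0},{"linear": [0,0,1],"spin": 0}])

```text
clock: 17.8
tool_pos: [0.5942, -0.1435, 0.1058]
ee_rot: [0.083, 0.997, 0.0, 0.0]
ft_force: [-1.5, -0.8, -4.4]
width: 0.232
```

servo_tool(increments=[{"linear": [0,0,0.3],"spin": 0},{"linear": [0,0,0.6],"spin": 0},{"linear": [0,0,1],"spin": 0},{"linear": [0,0,1],"spin": 0}])

```text
clock: 18.2
tool_pos: [0.5942, -0.1435, 0.1048]
ee_rot: [0.083, 0.997, 0.0, 0.0]
ft_force: [-0.1, 0.2, -2.4]
width: 0.23
```

servo_tool(increments=[{"linear": [0,0,0.3],"spin": 0},{"linear": [0,0,0.6],"spin": 0},{"linear": [0,0,1],"spin": 0},{"linear": [0,0,1],"spin": 0}])

```text
clock: 18.6
tool_pos: [0.5941, -0.1436, 0.1037]
ee_rot: [0.083, 0.997, -0.0, 0.0]
ft_force: [-1.0, 0.3, -1.4]
width: 0.235
```

servo_tool(increments=[{"linear": [0,0,0.3],"spin": 0},{"linear": [0,0,0.6],"spin": 0},{"linear": [0,0,1],"spin": 0},{"linear": [0,0,1],"spin": 0}])

```text
clock: 19.0
tool_pos: [0.5941, -0.1436, 0.1029]
ee_rot: [0.083, 0.997, -0.0, 0.0]
ft_force: [-1.8, 0.8, 2.5]
width: 0.235
```

servo_tool(increments=[{"linear": [0,0,0.3],"spin": 0},{"linear": [0,0,0.6],"spin": 0},{"linear": [0,0,1],"spin": 0},{"linear": [0,0,1],"spin": 0}])

```text
clock: 19.4
tool_pos: [0.5941, -0.1436, 0.1021]
ee_rot: [0.083, 0.997, -0.0, 0.0]
ft_force: [-2.9, 1.0, 6.7]
width: 0.237
```

servo_tool(increments=[{"linear": [0,0,0.3],"spin": 0},{"linear": [0,0,0.6],"spin": 0},{"linear": [0,0,0.8],"spin": 0},{"linear": [0,0,0.8],"spin": 0},{"linear": [0,0,0.8],"spin": 0}])

```text
clock: 19.9
tool_pos: [0.5941, -0.1436, 0.1016]
ee_rot: [0.083, 0.997, -0.0, 0.0]
ft_force: [-3.8, 0.3, 9.4]
width: 0.234
```

```bash
python3 - <<'E'
from h import *
from bench import *
L=[];F=[]
for i in range(6):
    c=capture("scene"); s=observe();L.append(s["tool_pos"]*1000);F.append(s["ft_force"])
p=np.mean(L,0);print(p.round(2),np.mean(F,0).round(2),s["width"])
u,v=map(int,proj(c,p/1000))
a=cv2.cvtColor(c["pixels"],cv2.COLOR_RGB2BGR)
cv2.imwrite("pics/c5.png",cv2.resize(a[v-30:v+50,u-40:u+40],(560,560),interpolation=cv2.INTER_CUBIC))
np.savez("pics/scene5.npz",**c)
E
```

```text
[ 594.15 -143.57  101.6 ] [-3.42  0.82  9.01] 0.23754648616126683
```

View pics/c5.png

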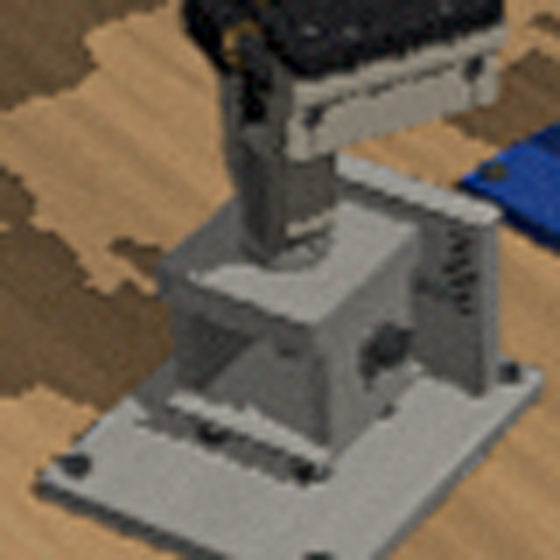

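The flange meets the cradle top at crop (285,250) and the head is upright. At ~11 N net press, flange height from the TCP is 87.8 mm, and the mouth as loaded should be about 87.8 mm, so it's home. Now the pull, in small steps.

servo_tool(increments=[{"linear": [0,0,-0.5],"spin": 0},{"linear": [0,0,-1],"spin": 0},{"linear": [0,0,-1.5],"spin": 0},{"linear": [0,0,-2],"spin": 0},{"linear": [0,0,-2.5],"spin": 0},{"linear": [0,0,-3],"spin": 0},{"linear": [0,0,-3],"spin": 0},{"linear": [0,0,-3],"spin": 0}])

```text
clock: 21.0
tool_pos: [0.5939, -0.1435, 0.1036]
ee_rot: [0.083, 0.997, 0.0, -0.0]
ft_force: [0.3, 0.0, -0.1]
width: 0.235
```

servo_tool(increments=[{"linear": [0,0,-0.4],"spin": 0},{"linear": [0,0,-0.8],"spin": 0},{"linear": [0,0,-1.2],"spin": 0},{"linear": [0,0,-1.5],"spin": 0},{"linear": [0,0,-1.5],"spin": 0}])

```text
clock: 21.5
tool_pos: [0.5939, -0.1435, 0.1052]
ee_rot: [0.083, 0.997, 0.0, -0.0]
ft_force: [0.3, -0.4, -3.5]
width: 0.235
```

servo_tool(increments=[{"linear": [0,0,-0.3],"spin": 0},{"linear": [0,0,-0.6],"spin": 0},{"linear": [0,0,-0.8],"spin": 0},{"linear": [0,0,-0.8],"spin": 0}])

```text
clock: 21.9
tool_pos: [0.5939, -0.1435, 0.106]
ee_rot: [0.083, 0.997, 0.0, -0.0]
ft_force: [0.6, -0.6, -5.7]
width: 0.233
```

servo_tool(increments=[{"linear": [0,0,-0.3],"spin": 0},{"linear": [0,0,-0.6],"spin": 0},{"linear": [0,0,-0.8],"spin": 0},{"linear": [0,0,-0.8],"spin": 0}])

```text
clock: 22.3
tool_pos: [0.5939, -0.1435, 0.1068]
ee_rot: [0.083, 0.997, 0.0, -0.0]
ft_force: [-0.2, -0.2, -8.0]
width: 0.233
```

servo_tool(increments=[{"linear": [0,0,-0.3],"spin": 0},{"linear": [0,0,-0.6],"spin": 0},{"linear": [0,0,-0.9],"spin": 0},{"linear": [0,0,-0.9],"spin": 0}])

```text
clock: 22.7
tool_pos: [0.5939, -0.1435, 0.1076]
ee_rot: [0.083, 0.997, 0.0, -0.0]
ft_force: [-0.1, 0.0, -10.7]
width: 0.232
```

servo_tool(increments=[{"linear": [0,0,0],"spin": 0},{"linear": [0,0,0],"spin": 0},{"linear": [0,0,0],"spin": 0},{"linear": [0,0,0],"spin": 0}])

```text
clock: 23.1
tool_pos: [0.5939, -0.1436, 0.1078]
ee_rot: [0.083, 0.997, -0.0, -0.0]
ft_force: [-0.3, -0.2, -11.4]
width: 0.236
```

```bash
python3 - <<'E'
from h import *
from bench import *
L=[];F=[]
for i in range(6):
    c=capture("scene"); s=observe();L.append(s["tool_pos"]*1000);F.append(s["ft_force"])
p=np.mean(L,0);print(s["clock"],p.round(2),np.mean(F,0).round(2),np.std(F,0).round(2),s["width"])
def ctop(c):
    P=cloud(c)[176:192,219:238].reshape(-1,3); Q=P[(P[:,2]>.08)&(P[:,2]<.1)&(np.hypot(P[:,0]-.594,P[:,1]+.143)>.019)]; return np.median(Q[:,2]),len(Q)
for t in "0","4","5": print(t,ctop(load("scene",t)))
print(ctop(c))
E
```

```text
23.4 [ 593.96 -143.53  107.8 ] [ -0.5   -0.4  -10.54] [0.28 0.23 0.47] 0.23362275530607146
0 (np.float64(0.08920077536242603), 174)
4 (np.float64(0.08908921293611394), 160)
5 (np.float64(0.08680984121030727), 97)
(np.float64(0.09097871650255837), 126)
```

The pull reads 10.5 N at the hand. The depth image shows the cradle 1.8 mm above its empty height, and the flange ≈2.2 mm above the mouth, so it's retained. I'll hold a little longer, then ease off.

servo_tool(increments=[{"linear": [0,0,0],"spin": 0},{"linear": [0,0,0],"spin": 0},{"linear": [0,0,0],"spin": 0},{"linear": [0,0,0],"spin": 0},{"linear": [0,0,0],"spin": 0}])

```text
clock: 23.9
tool_pos: [0.594, -0.1435, 0.1078]
ee_rot: [0.083, 0.997, 0.0, -0.0]
ft_force: [-1.4, -0.1, -10.8]
width: 0.233
```

servo_tool(increments=[{"linear": [0,0,0.4],"spin": 0},{"linear": [0,0,0.8],"spin": 0},{"linear": [0,0,1.2],"spin": 0},{"linear": [0,0,1.6],"spin": 0},{"linear": [0,0,2.0],"spin": 0},{"linear": [0,0,2.4],"spin": 0},{"linear": [0,0,2.8],"spin": 0},{"linear": [0,0,3.2],"spin": 0},{"linear": [0,0,3.6],"spin": 0},{"linear": [0,0,4],"spin": 0},{"linear": [0,0,4.5],"spin": 0},{"linear": [0,0,5],"spin": 0},{"linear": [0,0,5.5],"spin": 0},{"linear": [0,0,5.5],"spin": 0},{"linear": [0,0,5.5],"spin": 0}])

```text
clock: 25.4
tool_pos: [0.5942, -0.1436, 0.1027]
ee_rot: [0.083, 0.997, -0.0, 0.0]
ft_force: [-0.3, -0.0, 3.3]
width: 0.234
```

servo_tool(increments=[{"linear": [0,0,-0.3],"spin": 0},{"linear": [0,0,-0.7],"spin": 0},{"linear": [0,0,-0.7],"spin": 0},{"linear": [0,0,-0.7],"spin": 0}])

```text
clock: 25.8
tool_pos: [0.5942, -0.1436, 0.1031]
ee_rot: [0.083, 0.997, -0.0, 0.0]
ft_force: [2.5, -0.7, 2.6]
width: 0.234
```

servo_tool(increments=[{"linear": [0,0,0],"spin": 0},{"linear": [0,0,0],"spin": 0},{"linear": [0,0,0],"spin": 0},{"linear": [0,0,0],"spin": 0}], newtons=3)

```text
clock: 26.2
tool_pos: [0.594, -0.1436, 0.103]
ee_rot: [0.083, 0.997, -0.0, 0.0]
ft_force: [1.6, -0.9, 1.9]
width: 0.236
```

servo_tool(increments=[{"linear": [0,0,0],"spin": 0},{"linear": [0,0,0],"spin": 0},{"linear": [0,0,0],"spin": 0},{"linear": [0,0,0],"spin": 0},{"linear": [0,0,0],"spin": 0},{"linear": [0,0,0],"spin": 0},{"linear": [0,0,0],"spin": 0},{"linear": [0,0,0],"spin": 0}], grip=50)

```text
clock: 27.0
tool_pos: [0.594, -0.1435, 0.103]
ee_rot: [0.083, 0.997, 0.0, -0.0]
ft_force: [-0.2, 0.7, -0.7]
width: 0.499
```

servo_tool(increments=[{"linear": [0,0,-3],"spin": 0},{"linear": [0,0,-8],"spin": 0},{"linear": [0,0,-16],"spin": 0},{"linear": [0,0,-26],"spin": 0},{"linear": [0,0,-40],"spin": 0},{"linear": [0,0,-55],"spin": 0},{"linear": [0,0,-75],"spin": 0},{"linear": [0,0,-95],"spin": 0},{"linear": [0,0,-110],"spin": 0},{"linear": [0,0,-120],"spin": 0},{"linear": [0,0,-120],"spin": 0},{"linear": [0,0,-120],"spin": 0}])

```text
clock: 28.2
tool_pos: [0.5939, -0.1435, 0.2225]
ee_rot: [0.083, 0.997, 0.0, -0.0]
ft_force: [0.0, 0.3, -0.0]
width: 0.5
```

```bash
python3 - <<'E'
from h import *
from bench import *
c=capture("scene"); s=observe();print(s["clock"],s["tool_pos"],s["ft_force"],s["width"])
P=cloud(c);x=P[150:192,205:245].reshape(-1,3)
r=np.hypot(x[:,0]-.594,x[:,1]+.1435)
Q=x[(x[:,2]>.08)&(x[:,2]<.1)&(r>.019)&(r<.03)];print("cradle",np.median(Q[:,2]))
Q=x[(x[:,2]>.125)&(x[:,2]<.15)&(r<.02)];print("head",len(Q),np.percentile(Q[:,2],[10,50,90,98]),Q.mean(0))
h=Q[Q[:,2]>.131];print("head top",len(h),np.median(h,0))
a=cv2.cvtColor(c["pixels"],cv2.COLOR_RGB2BGR);cv2.imwrite("pics/scene6.png",a)
cv2.imwrite("pics/c6.png",cv2.resize(a[140:240,175:275],(600,600),interpolation=cv2.INTER_CUBIC))
E
```

```text
28.25 [ 0.59375867 -0.14348027  0.2220647 ] [-0.09613241 -0.19504334  0.4786387 ] 0.5029892808031307
cradle 0.0888049091532822
head 86 [0.12719228 0.13310286 0.13533068 0.13635118] [ 0.59669905 -0.14123503  0.13214798]
head top 61 [ 0.59527906 -0.14231787  0.13373273]
```

View pics/c6.png

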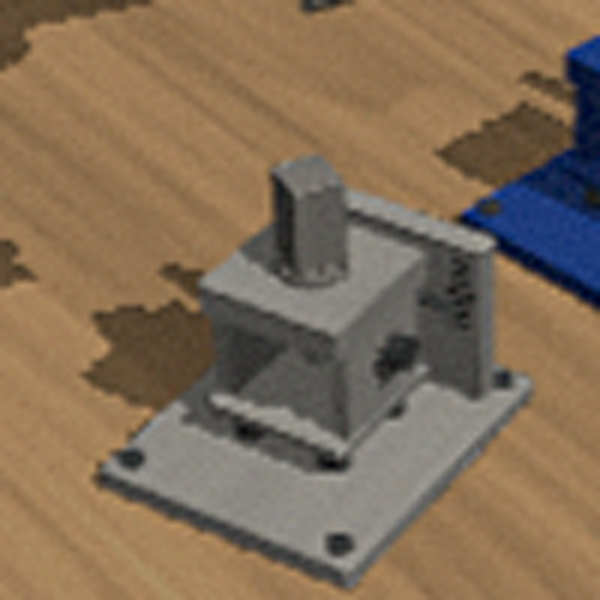

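View pics/scene6.png

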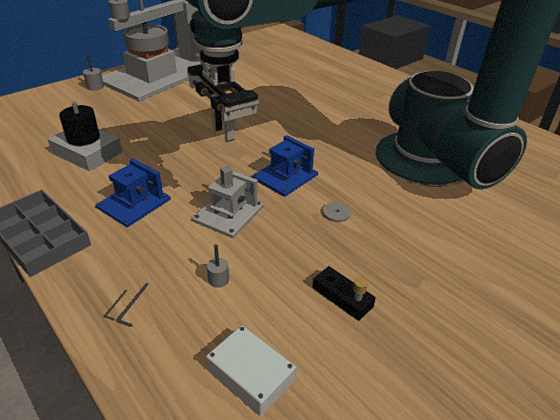

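The holder is released and upright, with the flange on the cradle top (crop (310,275)). Head top minus cradle top is 44.9 mm, against 45 mm when fully home. The cradle is about 0.3–0.4 mm below its empty height, as expected from the holder's weight. Blank (360,290), weight (218,270) and disc (337,212) haven't moved.

```bash
python3 -c "
from bench import *
print(sign_off(), observe()['clock'])"
```

```text
the job is handed in; nothing more can be done
the job is handed in; nothing more can be done
```

The holder is now fully home in the aluminium tug stand. I took it from the rest block, pressed it in until it snapped, pulled it to prove it is retained, then pressed it home again and let go. I handed the job in at about 28 s. The hand-in gives no verdict, so these are my own readings.

- **Press:** the net press was about 10–11 N at its highest, both before the snap and on the final seating. The cradle sank about 2.3 mm.
- **Pull:** the hand force held at about 10.5–11 N for a little over 1 s. The cradle rose 1.8 mm, and the flange stayed about 2.2 mm above the mouth, so it was retained.
- **After letting go:** the head top is 44.9 mm above the cradle top, against 45 mm when fully home. The cradle is about 0.4 mm below its empty height (about 0.3 mm expected), and the head looks upright.
- **Other things:** the gripper is well clear of the stand, and the blank, weight and disc look unmoved in the last picture.

No check failed. The two cameras differed by about 1–2 mm on position, within the stated calibration. While the flange was pressed on the mouth there was also a sideways force of up to 4 N, which was gone after release.

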